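# Right a fallen spice jar and show its label to the camera

## Robot

A 6-joint arm with a two-finger parallel gripper is mounted at the origin on a cart in front of the work surface, level with it; the furniture and walls round the work are solid. World frame = base frame: x ahead of the robot, y to its left, z up, the work surface at z = 0. Lengths are in mm, angles in rad, forces in N, time in s.
With the tool pointing down it reaches from about 350 to 975 mm from the base axis. Payload 4.9 kg.
Tool frame: the origin (TCP) lies between the finger pads, 19 mm behind the fingertips; this is the grasp point; z points along the fingers, y is the line along which they close (so a half turn about z gives the same grasp; the last joint's range is limited). The gripper opens to 85 mm and grips with 20 to 120 N. Pads are 22 mm wide; open, the fingers measure 114 mm over their backs; the gripper's body (76 mm by 85 mm) begins 54 mm behind the grasp point. The pads swing forward as they close: fully open they stand 13 mm farther back than shut.
Start: joints at [-1.274, 0.053, 1.613, -0, 1.476, -0.119], TCP at [252.444, -571.729, 250.004] pointing down, gripper open.
Joint ranges: [-3.01, 3.01], [-1.01, 2.22], [0.06, 2.58], [-1.02, 4.17], [0.09, 2.62], [-3.14, 3.14]. Speed limits (rad/s): [2.57, 2.57, 3.14, 3.14, 3.14, 3.14].

## Interface

Orientations are given as a 3x3 rotation matrix whose columns are the frame's x, y, z axes.
In Python, from plant import ctrl gives the robot as it stands.
- The arm moves only by the tool step_arm, never from a script. Its argument "plan" is a list of rows, each a list of 7 numbers: the shift along the tool's x, y, z as a fraction of full scale, then the turn, a rotation vector about the tool's x, y, z as a fraction of full scale, then the opening, from 0 (shut) to 1 (fully open). A call has 1 to 12 rows; each row is the pose to reach, as a shift and turn from the pose commanded when the call began, along the tool's axes at that moment; what a row does not reach only later rows make up. Full scale, the value 1, is 200 mm for a shift and 0.5 rad for a turn. A row lasts 1/12 s, in which the tool goes at most 41.7 mm and 7.16 degrees, less where a joint would pass 70% of its speed; a pose out of reach is approached as far as the arm can. A call with a number of a shift or a turn outside -1 to 1 is refused whole. A call with a gripper value outside its range is refused whole. The fingers move at their own pace and stop on an object; the grip force is fixed at half the most. Time passes only in rows, so rows that repeat a pose let the fingers close. It gives the time, the measured TCP pose, the force, the opening and the grip force at its end, in the units of the state.
- ctrl.get_state(): the state, without advancing time (a new reading comes with each control period).
- ctrl.grab_frame(name): name is "scene" or "top"; returns (picture, depth): 420x560x3 uint8, red, green, blue; 420x560 float32, mm along the optical axis (not along the pixel's ray), 0 where there is no reading.
- ctrl.camera_info(name): a dict with "K" (3x3 intrinsics, pixels), "cam_to_world" (4x4, takes a point from camera to world coordinates). Camera axes: x right, y down, z forward; pixel columns grow to the right and rows downward; lengths in mm; the calibration is good to about 2 mm. A picture is of the moment at which its call begins. camera_info takes no time and is no camera call.
- ctrl.close_job(): hands the job in; it is judged then, once.
Trained networks look in the newest picture that a camera, given by its name, has taken for a name from the list of things; names that differ only in an ending like _2 or _b are one class to them, and where a whole thing is asked for, a point or a joint stands for the part that bears it (a point fixed in the world has none). Each returns a list of dicts, best first, with "conf" (0 to 1); they miss things now and then, are a little off and sometimes report something else, mostly with a low value. They report only what shows in the picture. A call takes as long as a camera call.
- ctrl.cut_out(target, camera): "region" (420x560 bool, what is visible of it) and "at" ([column, row] in pixels, amid what is visible of it).
- ctrl.mark_of(target, camera): "at" ([column, row] in pixels: a listed point, or the origin of a listed thing).
The state is a dict: "time_s": time; "joints": joint angles; "joint_vel": joint speeds; "joint_torque": joint torques, N m; "ee_pos": TCP position; "ee_rot": TCP orientation; "ft_force": force on the tool from outside, world axes, zero at the start; "moment": the same for the moment, N m; "opening": finger opening in mm; "finger_force": force on a finger pad.
Only numpy, scipy, OpenCV 4.12 (cv2) and the standard library are available. Lean on these libraries where they do the work, as an engineer would, in place of code of your own. Each camera call takes 0.05 s, during which the arm holds its last target. There are 200 camera calls.

## Task

The green-capped spice jar has fallen over. Stand it upright on the worktop and let go of it, then take it from above by its cap and lift it to the camera's focus point, 13 cm straight in front of the lens and level with it: the jar upright, the middle of its label at that point and the label facing squarely into the lens. Finish while holding it still there, and leave the grinder and the two other spice jars that stand near it on the worktop where they are.

Things in the scene. Friction and masses are not known exactly. Their poses are not given: they have to be found in the camera images.
- jar: glass spice jar, green cap, the only thing lying on its side at the start, label up, cap to the robot's left (+y), up to 0.6 rad from that towards the robot or 0.2 rad away from it. Round, 102 mm tall, 0.08 to 0.15 kg; body 36 mm across up to 78 mm above the foot, then cap, 34 mm across. Origin: centre of the foot's underside. z: axis, foot to cap. -x: out through the label. Lying, axis 18 mm up
- label (a point): the middle of the jar's label, on the glass: 18 mm from the axis on the -x side and 32 mm above the foot; axes as the jar's
- focus (a point): the focus point in the air, 130 mm straight in front of the lens, level with it, 140 to 200 mm above the worktop. +x: level, from here to the lens (roughly away from the robot); z: up. Facing squarely: the jar's -x points along this +x, the jar's z up
- lens (a point): front of the lens of the label camera: white box 62 mm wide, 44 mm tall, black lens 34 mm across, on a fixed column 257 mm tall with a round foot 100 mm across, beyond and to the left of the jar, looking towards the robot's side. The lens is 63 mm in front of the column's axis. Axes as for the focus point
- mill: bystander: glass grinder with a black head, standing near the jar (others stand at the back wall), 46 mm across, 128 mm tall. Origin: centre of its underside
- red_jar: bystander: standing spice jar with a bright red cap, 38 mm across, 104 mm tall. Origin: centre of its underside
- blue_jar: bystander: standing spice jar with a dark blue cap, 36 mm across, 96 mm tall. Origin: centre of its underside

How it is judged (in metres and radians):
On the way:
1. the jar stands upright on the worktop and has been let go (angle between jar's own z axis and vertical below 0.1 rad and height (world z) of jar below 0.004 m and height (world z) of label above 0.025 m and linear speed of jar below 0.02 m/s and contact force between the fingers and jar below 0.1 N), for 0.3 s.
At the end, for the whole second after the job is handed in: Held at rest in the fingers by the cap (tool centre at least 85 mm above the jar's foot), clear of the worktop, label centre within 20 mm of the focus point, jar axis within 0.15 rad of vertical, label facing the lens within 0.3 rad (distance between label and focus below 0.02 m and angle between jar's own z axis and vertical below 0.15 rad and height (world z) of label above 0.1 m and angle between the x axis of jar and the x axis of focus, either way round below 0.3 rad and x of lens in the frame of jar below -0.09 m and contact force between the fingers and jar above 1 N and z of the grasp point in the frame of jar above 0.085 m and linear speed of jar below 0.02 m/s); the arm keeps its last pose, push and grip.
It fails at once if the grinder is pushed more than 3 cm from its place or knocked over (distance of mill from where it was at the start of the episode above 0.03 m or angle between mill's own z axis and vertical above 0.5 rad).
It fails at once if the red-capped jar is pushed more than 3 cm from its place or knocked over (distance of red_jar from where it was at the start of the episode above 0.03 m or angle between red_jar's own z axis and vertical above 0.5 rad).
It fails at once if the blue-capped jar is pushed more than 3 cm from its place or knocked over (distance of blue_jar from where it was at the start of the episode above 0.03 m or angle between blue_jar's own z axis and vertical above 0.5 rad).
It also fails if it takes over 50 s, if anything falls off the work surface, if the arm or the gripper's body presses on something with over 40 N, if the wrist force passes 120 N, or if a joint passes its speed limit or range.

## Working session

There is one attempt and no reset: what is moved stays moved. The work goes in short steps, Python scripts to look and compute and a tool call to move; the robot and the scene stay as the last step left them, time stands still between calls to the robot, and variables do not carry over. Pictures are saved under pics/ and viewed, at most 10 in all, crops included, and the job is handed in when it is done.

Besides the shell and the picture viewer there is one more tool, called as name(argument=value, ...) on one line, values as JSON. step_arm: Moves the arm, as the interface text tells. Its arguments: {"type":"object","properties":{"plan":{"type":"array","items":{"type":"array","items":{"type":"number"}}}},"required":["plan"]}

```bash
mkdir -p pics; ls
cat > h.py <<'E'
import numpy as np, cv2
from plant import ctrl
def grab(n):
    p,d=ctrl.grab_frame(n); i=ctrl.camera_info(n); return p,d,np.array(i["K"]),np.array(i["cam_to_world"])
def cloud(d,K,T):
    v,u=np.indices(d.shape); P=np.stack([(u-K[0,2])/K[0,0]*d,(v-K[1,2])/K[1,1]*d,d],-1)
    W=P@T[:3,:3].T+T[:3,3]; W[d==0]=np.nan; return W
def save(p,n,crop=None):
    cv2.imwrite("pics/"+n,p[...,::-1])
E
python3 - <<'E'
from h import *
np.set_printoptions(precision=1,suppress=True)
ims=[]
for n in("top","scene"):
    p,d,K,T=grab(n); W=cloud(d,K,T); save(p,n+"0.png"); print(n,T[:3,3],T[:3,2],K[0,0])
    np.save(n+"0.npy",W)
    for t in("jar","mill","red_jar","blue_jar","lens"):
        for r in ctrl.cut_out(t,n)[:2]:
            m=r["region"]; w=W[m]; w=w[~np.isnan(w[:,0])]
            print(t,round(r["conf"],2),r["at"],m.sum(),np.median(w,0),np.percentile(w,5,0),np.percentile(w,95,0))
    for t in("label","lens","jar"):
        for r in ctrl.mark_of(t,n)[:2]:
            u,v=np.round(r["at"]).astype(int); print("mark",t,r["conf"],r["at"],W[v,u])
print(ctrl.get_state()["time_s"])
E
```

```text
pics
top [ 330.2  -38.5 1374.4] [ 0.2  0.  -1. ] 541.831562497536
jar 0.7 [281.9, 234.4] 529 [514.  -38.1  31.6] [499.9 -80.5  22.3] [532.1   6.9  38.1]
mill 0.74 [310.7, 168.0] 383 [ 667.2 -102.5  121.8] [ 658.1 -121.5   31.4] [689.3 -85.9 130.3]
red_jar 0.71 [401.3, 178.1] 307 [ 653.3 -342.    92.6] [ 643.8 -358.6   16.1] [ 670.4 -331.7  107.5]
blue_jar 0.76 [346.2, 172.6] 278 [ 653.7 -201.5   88.6] [ 644.5 -216.1    7.3] [ 674.7 -188.5   98.7]
lens 0.96 [181.2, 146.9] 754 [690.3 190.8 202.8] [663.3 163.7 173.2] [724.9 224.9 209.1]
mark label 0.73 [286.6, 230.8] [521.4 -50.6  35.5]
mark lens 0.64 [184.7, 164.0] [700.  214.4  13.2]
mark jar 0.65 [301.2, 231.4] [521.3 -85.4  36.6]
mark jar 0.38 [344.8, 178.3] [ 649.3 -194.    67.9]
scene [124.4 555.1 938.9] [ 0.4 -0.5 -0.7] 491.9377430653771
jar 0.69 [291.8, 261.6] 635 [513.  -23.5  30.6] [499.9 -76.7   5.1] [532.5  17.3  36.7]
jar 0.56 [158.9, 241.3] 1037 [687.  203.3 200.5] [663.7 168.7 172. ] [721.5 227.3 208.1]
mill 0.79 [258.1, 203.0] 702 [670.5 -88.8  77.2] [ 660.4 -109.6   11.1] [691.3 -80.5 127.8]
red_jar 0.71 [318.1, 158.2] 410 [ 656.9 -333.3   65.7] [ 646.3 -349.8   11.1] [ 674.3 -327.1  104.6]
red_jar 0.63 [296.8, 259.8] 586 [512.9 -25.8  31. ] [500.2 -73.5  13.9] [530.9  17.3  36.8]
blue_jar 0.72 [285.7, 182.2] 424 [ 656.6 -190.9   61.1] [ 646.2 -209.8    4.5] [ 675.2 -184.2   97.4]
lens 0.67 [158.9, 239.0] 997 [686.7 203.7 200.7] [663.6 171.8 175.1] [720.1 227.4 208.1]
mark label 0.64 [175.8, 242.5] [666.1 177.  180.6]
mark label 0.57 [302.9, 253.0] [512.1 -56.3  31. ]
mark lens 0.65 [175.1, 244.8] [666.4 180.8 174.7]
mark jar 0.89 [301.3, 247.4] [524.7 -65.6  34.9]
0.9
```

View pics/top0.png

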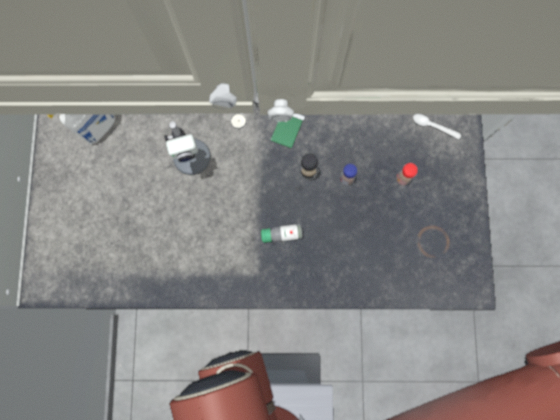

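View pics/scene0.png

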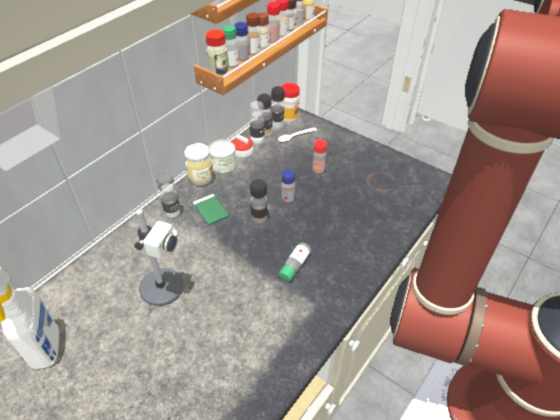

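Run:
```python
from h import *
np.set_printoptions(precision=2,suppress=True)
for n in("top","scene"):
    W=np.load(n+"0.npy").reshape(-1,3); 
    # jar
    s=W[(W[:,2]>20)&(W[:,2]<50)&(abs(W[:,0]-513)<60)&(abs(W[:,1]+35)<90)]
    c=s[:,:2].mean(0); q=s[:,:2]-c; ax=np.linalg.svd(q,full_matrices=0)[2][0]; ax*=np.sign(ax[1])
    t=q@ax; o=q@np.array([-ax[1],ax[0]])
    print(n,"jar c",c,"ax",ax,np.degrees(np.arctan2(-ax[0],ax[1])),"t",np.percentile(t,[1,99]),"o",np.percentile(o,[2,50,98]),len(s))
    # camera box top & lens box
    s=W[(W[:,2]>160)&(W[:,2]<275)&(abs(W[:,0]-690)<80)&(abs(W[:,1]-200)<90)]
    print("z hist",np.histogram(s[:,2],bins=np.arange(160,276,5))[0], np.percentile(s,[1,99],axis=0))
    tp=s[(s[:,2]>198)&(s[:,2]<215)]
    r=cv2.minAreaRect(tp[:,:2].astype(np.float32)); print("top rect",r, np.median(tp[:,2]),cv2.boxPoints(r).tolist())
    hi=s[s[:,2]>230]; print("column",np.median(hi,0) if len(hi) else None)
    ft=W[(W[:,2]>4)&(W[:,2]<25)&(abs(W[:,0]-720)<110)&(abs(W[:,1]-220)<90)]; 
    print("foot",len(ft),cv2.minEnclosingCircle(ft[:,:2].astype(np.float32)),np.median(ft[:,2]))
```

```text
top jar c [515.45 -37.9 ] ax [-0.12  0.99] 6.75281827854775 t [-48.36  51.3 ] o [-17.27   0.53  15.22] 541
z hist [  1   5   9  20  24  45  60  97 208 254  24   6   4   2   8   3   7   6
  12  22   1   0   0] [[660.   158.79 172.09]
 [729.06 229.23 257.18]]
top rect ((696.4449462890625, 189.4358673095703), (62.86902618408203, 66.99343872070312), 70.17547607421875) 205.1379825239835 [[654.272705078125, 171.22439575195312], [717.2957763671875, 148.50421142578125], [738.6171875, 207.6473388671875], [675.5941162109375, 230.36752319335938]]
column [718.92 198.45 253.13]
foot 963 ((720.1847534179688, 226.3740692138672), 134.42633056640625) 11.444998336485241
scene jar c [514.98 -29.84] ax [-0.1   0.99] 5.823722864771654 t [-52.06  48.21] o [-18.16   0.69  13.91] 529
z hist [  2  15  37  48  73  89 102 122 203 350  16  13  14  13   8  17  16  10
  17  28   2   0   0] [[661.55 166.09 169.34]
 [729.92 234.7  258.13]]
top rect ((695.9600830078125, 198.83282470703125), (66.3056411743164, 62.83955383300781), 56.053531646728516) 205.58218703349326 [[651.3823852539062, 188.87596130371094], [703.5115356445312, 153.7852020263672], [740.5377807617188, 208.78968811035156], [688.4086303710938, 243.8804473876953]]
column [719.55 205.5  248.19]
foot 1318 ((720.21630859375, 218.19363403320312), 132.26866149902344) 13.93005497379636
```

The top view shows the jar at (281,234), its cap to the left and its label up. The camera stand is at (190,150), the mill at (310,168), the blue jar at (348,173) and the red jar at (405,175). In the scene view the camera faces the robot side, with the lens at (170,243). Next I'll measure the lens direction and focus point.

Run:
```python
from h import *
from scipy.optimize import least_squares
np.set_printoptions(precision=2,suppress=True)
for n in("top","scene"):
    W=np.load(n+"0.npy"); F=W.reshape(-1,3)
    tab=F[(abs(F[:,2])<8)&(F[:,0]>420)&(F[:,0]<620)&(abs(F[:,1])<200)]; print(n,"table z",np.median(tab[:,2]))
    ft=F[(F[:,2]>5)&(F[:,2]<22)&(np.hypot(F[:,0]-712,F[:,1]-215)<75)]
    print("foot",len(ft),cv2.minAreaRect(ft[:,:2].astype(np.float32)),np.median(ft,0),np.percentile(ft,[1,99],axis=0).tolist())
    p=cv2.imread(f"pics/{n}0.png").astype(int)
    sat=p.max(-1)-p.min(-1); v=p.mean(-1)
    R=(np.hypot(W[...,0]-695,W[...,1]-198)<75)
    b=R&(W[...,2]>155)&(W[...,2]<215)
    wh=F[(b&(v>120)).ravel()]; bk=F[(b&(v<70)).ravel()]
    print("white",len(wh),"black",len(bk),np.median(bk,0))
    N=np.cross(np.roll(W,-2,1)-np.roll(W,2,1),np.roll(W,-2,0)-np.roll(W,2,0)); N/=np.linalg.norm(N,axis=-1,keepdims=True)
    fr=b&(abs(N[...,2])<.4); print("side-face",fr.sum(),np.median(N[fr],0))
    tp=F[(b&(v>120)&(W[...,2]>200)).ravel()]; r=cv2.minAreaRect(tp[:,:2].astype(np.float32)); print("boxtop",r,np.median(tp,0),cv2.boxPoints(r).round().tolist())
    s=(100,140) if n=="top" else (110,190)
    c=cv2.imread(f"pics/{n}0.png"); y0,x0=((115,140) if n=="top" else (190,105)); c=c[y0:y0+115,x0:x0+90]; cv2.imwrite(f"pics/{n}c.png",cv2.resize(c,None,fx=4,fy=4,interpolation=2))
a=cv2.imread("pics/topc.png");b=cv2.imread("pics/scenec.png");cv2.imwrite("pics/cc.png",np.hstack([a,b]))
```

```text
top table z 0.20386705160672136
foot 684 ((703.6475219726562, 217.58154296875), (127.9666519165039, 141.6708984375), 10.239980697631836) [703.56 182.78  13.04] [[659.1903296812604, 151.11210512397398, 5.148868367435462], [765.3905686037525, 269.61659715228103, 20.35749488828387]]
white 575 black 53 [665.24 182.71 195.11]
side-face 304 [ 0.43  0.22 -0.13]
boxtop ((691.169677734375, 191.370849609375), (48.28300857543945, 63.427330017089844), 4.65085506439209) [691.33 189.63 205.91] [[665.0, 221.0], [670.0, 158.0], [718.0, 162.0], [713.0, 225.0]]
scene table z 0.5530236020586017
foot 1145 ((718.5726928710938, 214.03164672851562), (114.19517517089844, 116.15453338623047), 68.29546356201172) [714.   211.01  14.29] [[675.1883745954501, 158.4479658455057, 5.520946398674546], [768.2189310652589, 251.45398037939376, 19.21517068469992]]
white 804 black 2 [662.23 196.22 180.11]
side-face 437 [ 0.54 -0.61 -0.07]
boxtop ((694.9507446289062, 196.22007751464844), (60.843482971191406, 61.59621810913086), 56.05352783203125) [692.13 197.93 206.27] [[652.0, 188.0], [704.0, 154.0], [737.0, 204.0], [686.0, 239.0]]
```

View pics/cc.png

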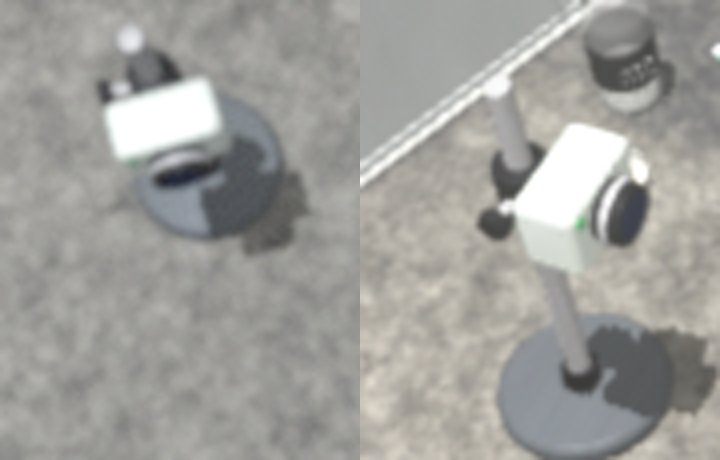

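The crop shows the camera box, with the lens at crop pixel (182,170) in top and (625,213) in scene. The column tips are at (130,40) and (497,87). I'll triangulate the lens and the column.

Run:
```python
from h import *
np.set_printoptions(precision=1,suppress=True)
C={n:(np.array(ctrl.camera_info(n)["K"]),np.array(ctrl.camera_info(n)["cam_to_world"])) for n in("top","scene")}
def ray(n,c):
    K,T=C[n]; x0,y0,dx=(140,115,0) if n=="top" else (105,190,360)
    u=(c[0]-dx+.5)/4-.5+x0; v=(c[1]+.5)/4-.5+y0
    return T[:3,3],T[:3,:3]@np.linalg.inv(K)@np.array([u,v,1])
def pl(n,c,z):
    o,d=ray(n,c); return o+d*(z-o[2])/d[2]
def tri(a,b):
    A=[];B=[]
    for o,d in(ray("top",a),ray("scene",b)):
        d=d/np.linalg.norm(d);M=np.eye(3)-np.outer(d,d);A.append(M);B.append(M@o)
    x,r,*_=np.linalg.lstsq(np.vstack(A),np.hstack(B),rcond=None); return x,r**.5
print("lens tri",tri((182,172),(625,213))); print("coltop tri",tri((130,40),(497,87)))
print("coltop",pl("top",(130,40),257),pl("scene",(497,87),257)); print("foot ctr",pl("top",(208,168),7),pl("scene",(585,385),7))
bt=[(105,112),(215,80),(227,132),(118,160)]; P=[pl("top",c,206) for c in bt]; print(np.array(P))
e=P[1]-P[0];e2=P[2]-P[3]; print("edges",np.linalg.norm(e),np.linalg.norm(P[3]-P[0]),np.degrees(np.arctan2(e[0],-e[1])),np.degrees(np.arctan2(e2[0],-e2[1])))
bs=[(520,200),(575,125),(628,148),(572,215)]; P=[pl("scene",c,206) for c in bs];print(np.array(P))
e=P[1]-P[0];e2=P[2]-P[3]; print("edges",np.linalg.norm(e),np.linalg.norm(P[3]-P[0]),np.degrees(np.arctan2(e[0],-e[1])),np.degrees(np.arctan2(e2[0],-e2[1])))
```

```text
lens tri (array([671. , 184.4, 180.8]), array([2.2]))
coltop tri (array([724.7, 202. , 252.8]), array([1.9]))
coltop [722.1 200.3 257. ] [722.4 204.6 257. ]
foot ctr [721.7 198.9   7. ] [724.1 204.    7. ]
[[697.4 223.5 206. ]
 [716.2 162.1 206. ]
 [685.7 154.4 206. ]
 [669.4 215.  206. ]]
edges 64.24197623474217 29.304312556910308 17.01342140840974 15.039151126479837
[[700.9 222.8 206. ]
 [715.9 172.2 206. ]
 [683.5 166.8 206. ]
 [673.8 213.9 206. ]]
edges 52.83061416909106 28.543526572836242 16.573915993024556 11.716299339087346
```

step_arm(plan=[[0, 0, 0, 0, 0.2, 0, 1], [0, 0, 0, 0, 0.4, 0, 1]])

```text
time_s: 1.07
ee_pos: [253.8, -571.4, 250.9]
ee_rot: [[0.895, 0.406, 0.186], [0.398, -0.914, 0.081], [0.203, 0.002, -0.979]]
ft_force: [0.3, 0.1, -0.3]
opening: 85.6
finger_force: 0.0
```

```bash
python3 -c "
from plant import ctrl
s=ctrl.get_state();print(s)"
```

```text
{'time_s': 1.0667, 'joints': array([-1.35583219,  0.0602649 ,  1.61259603,  0.20074511,  1.51001375,
       -0.21986075]), 'joint_vel': array([-0.51087233,  0.07998041,  0.00676502,  1.17161415,  0.23353359,
       -0.57368054]), 'joint_torque': array([  3.29483315, -40.20116687, -36.61980629,  -0.34188582,
        -0.06586352,   0.49036972]), 'ee_pos': array([ 253.84296638, -571.43030614,  250.90540413]), 'ee_rot': array([[ 0.89465227,  0.4061657 ,  0.18608259],
       [ 0.39805559, -0.91379767,  0.08078098],
       [ 0.2028523 ,  0.00180033, -0.97920769]]), 'ft_force': array([ 0.32092699,  0.13001593, -0.28789104]), 'moment': array([-0.0997335 ,  0.0550326 , -0.00902242]), 'finger_force': 0.0, 'opening': 85.59545572472383}
```

```bash
cat >> h.py <<'E'
from scipy.spatial.transform import Rotation as Ro
np.set_printoptions(precision=3,suppress=True)
def rot(ydir_deg,lean_deg):
    """tool down, tool y at heading ydir, then turned by lean about tool y"""
    t=np.radians(ydir_deg); y=np.array([np.cos(t),np.sin(t),0]); z=np.array([0,0,-1.]); x=np.cross(y,z)
    return np.stack([x,y,z],1)@Ro.from_rotvec([0,np.radians(lean_deg),0]).as_matrix()
def plan(p,R,n=1,start=None):
    s=ctrl.get_state() if start is None else start
    p0,R0=np.array(s["ee_pos"]),np.array(s["ee_rot"]); p=np.array(p,float)
    dr=Ro.from_matrix(R0.T@R).as_rotvec(); 
    for k in range(n):
        Rk=R0@Ro.from_rotvec(dr*k/n).as_matrix()
        print("call",k+1,np.r_[Rk.T@(p-p0)/n/200,dr/n/.5])
    return {"ee_pos":p,"ee_rot":R}
E
python3 - <<'E'
from h import *
plan([507.7,29,140],rot(6.3,-35),4)
E
```

```text
call 1 [ 0.555 -0.557  0.255 -0.13  -0.35  -0.634]
call 2 [ 0.734 -0.363  0.111 -0.13  -0.35  -0.634]
call 3 [ 0.817 -0.116 -0.042 -0.13  -0.35  -0.634]
call 4 [ 0.792  0.149 -0.184 -0.13  -0.35  -0.634]
```

step_arm(plan=[[0.28, -0.28, 0.13, -0.065, -0.175, -0.317, 1], [0.555, -0.557, 0.255, -0.13, -0.35, -0.634, 1], [0.555, -0.557, 0.255, -0.13, -0.35, -0.634, 1], [0.555, -0.557, 0.255, -0.13, -0.35, -0.634, 1], [0.555, -0.557, 0.255, -0.13, -0.35, -0.634, 1], [0.555, -0.557, 0.255, -0.13, -0.35, -0.634, 1], [0.555, -0.557, 0.255, -0.13, -0.35, -0.634, 1]])

```text
time_s: 1.65
ee_pos: [316.4, -422.1, 222.7]
ee_rot: [[0.748, 0.66, 0.071], [0.663, -0.745, -0.069], [0.008, 0.099, -0.995]]
ft_force: [0.7, -0.8, 0.2]
opening: 85.3
finger_force: 0.0
```

step_arm(plan=[[0.37, -0.18, 0.055, -0.065, -0.175, -0.317, 1], [0.734, -0.363, 0.111, -0.13, -0.35, -0.634, 1], [0.734, -0.363, 0.111, -0.13, -0.35, -0.634, 1], [0.734, -0.363, 0.111, -0.13, -0.35, -0.634, 1], [0.734, -0.363, 0.111, -0.13, -0.35, -0.634, 1], [0.734, -0.363, 0.111, -0.13, -0.35, -0.634, 1], [0.734, -0.363, 0.111, -0.13, -0.35, -0.634, 1]])

```text
time_s: 2.23
ee_pos: [380.2, -273.2, 195.0]
ee_rot: [[0.513, 0.858, 0.01], [0.834, -0.496, -0.243], [-0.203, 0.133, -0.97]]
ft_force: [0.1, -1.0, -0.5]
opening: 85.8
finger_force: 0.0
```

step_arm(plan=[[0.4, -0.06, -0.02, -0.065, -0.175, -0.317, 1], [0.817, -0.116, -0.042, -0.13, -0.35, -0.634, 1], [0.817, -0.116, -0.042, -0.13, -0.35, -0.634, 1], [0.817, -0.116, -0.042, -0.13, -0.35, -0.634, 1], [0.817, -0.116, -0.042, -0.13, -0.35, -0.634, 1], [0.817, -0.116, -0.042, -0.13, -0.35, -0.634, 1], [0.817, -0.116, -0.042, -0.13, -0.35, -0.634, 1]])

```text
time_s: 2.82
ee_pos: [444.0, -123.6, 166.7]
ee_rot: [[0.222, 0.975, 0.004], [0.887, -0.2, -0.417], [-0.406, 0.096, -0.909]]
ft_force: [-0.4, -0.1, 0.1]
opening: 85.3
finger_force: 0.0
```

Run:
```python
from h import *
print(ctrl.get_state()["joints"],ctrl.get_state()["time_s"])
e=plan([507.7,29,100],rot(6.3,-35),2)
```

```text
[-0.202 -0.315  2.129 -0.442  1.262  0.143] 2.8167
call 1 [ 0.441  0.063 -0.007 -0.07  -0.174 -0.319]
call 2 [ 0.424  0.133 -0.041 -0.07  -0.174 -0.319]
```

step_arm(plan=[[0.44, 0.063, -0.007, -0.07, -0.174, -0.319, 1], [0.882, 0.126, -0.014, -0.14, -0.348, -0.638, 1], [0.882, 0.126, -0.014, -0.14, -0.348, -0.638, 1], [0.882, 0.126, -0.014, -0.14, -0.348, -0.638, 1], [0.882, 0.126, -0.014, -0.14, -0.348, -0.638, 1], [0.882, 0.126, -0.014, -0.14, -0.348, -0.638, 1], [0.882, 0.126, -0.014, -0.14, -0.348, -0.638, 1]])

```text
time_s: 3.4
ee_pos: [507.5, 28.9, 100.0]
ee_rot: [[-0.09, 0.994, 0.062], [0.814, 0.109, -0.57], [-0.573, -0.001, -0.819]]
ft_force: [0.1, -1.2, -0.4]
opening: 85.7
finger_force: 0.0
```

Run:
```python
from h import *
s=ctrl.get_state();print(s["joints"])
e=plan([513.4,-22,26],rot(6.3,-35))
p,d,K,T=grab("scene"); p2,d2,K2,T2=grab("top")
save(np.hstack([p[180:360,180:400],p2[150:330,180:400]]).repeat(1,0),"a.png"); a=cv2.imread("pics/a.png");cv2.imwrite("pics/a.png",cv2.resize(a,(800,327)))
for n,K,T in(("top",K2,T2),("scene",K,T)):
    for t in ([0,0,0],[0,0,30]):
        q=s["ee_pos"]+s["ee_rot"]@np.array(t); c=np.linalg.inv(T)@np.r_[q,1]; u=K@c[:3]; print(n,t,u[:2]/u[2])
```

```text
[ 0.204  0.021  1.998 -0.643  1.26   0.341]
call 1 [ 0.002  0.002  0.45  -0.002 -0.     0.   ]
top [0, 0, 0] [253.737 232.926]
top [0, 0, 30] [261.34  233.576]
scene [0, 0, 0] [283.136 258.682]
scene [0, 0, 30] [286.986 260.258]
```

View pics/a.png

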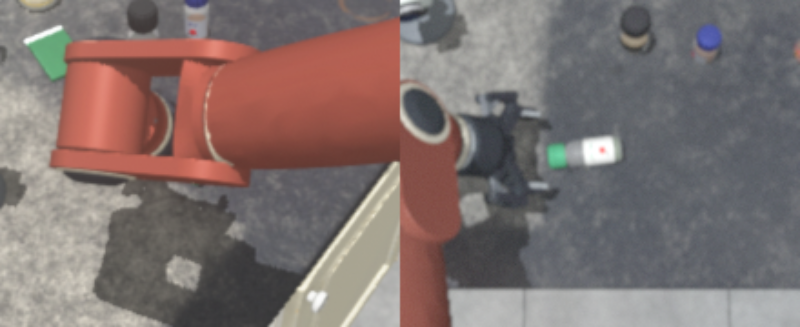

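The top view shows the fingers lined up with the jar's axis: finger midline at about row 232, jar at about row 234. Next I'll advance and close.

step_arm(plan=[[0, 0, 0.12, 0, 0, 0, 1], [0, 0, 0.24, 0, 0, 0, 1], [0, 0, 0.35, 0, 0, 0, 1], [0, 0, 0.42, 0, 0, 0, 1], [0, 0, 0.45, 0, 0, 0, 1], [0, 0, 0.45, 0, 0, 0, 1], [0, 0, 0.45, 0, 0, 0, 0], [0, 0, 0.45, 0, 0, 0, 0], [0, 0, 0.45, 0, 0, 0, 0], [0, 0, 0.45, 0, 0, 0, 0], [0, 0, 0.45, 0, 0, 0, 0], [0, 0, 0.45, 0, 0, 0, 0]])

```text
time_s: 4.5
ee_pos: [513.5, -20.0, 27.0]
ee_rot: [[-0.092, 0.994, 0.066], [0.814, 0.113, -0.57], [-0.573, 0.001, -0.819]]
ft_force: [-1.4, 3.0, 5.3]
opening: 32.8
finger_force: 59.5
```

step_arm(plan=[[0, 0, 0, 0, 0, 0, 0], [0, 0, 0, 0, 0, 0, 0], [0, 0, 0, 0, 0, 0, 0], [0, 0, 0, 0, 0, 0, 0]])

```text
time_s: 4.83
ee_pos: [513.5, -20.0, 27.0]
ee_rot: [[-0.092, 0.994, 0.065], [0.814, 0.113, -0.57], [-0.573, 0.001, -0.819]]
ft_force: [-0.7, 3.4, 5.5]
opening: 32.6
finger_force: 59.5
```

Run:
```python
from h import *
s=ctrl.get_state();print(s["ee_pos"],s["opening"],s["finger_force"])
s2={"ee_pos":[513.4,-22,26],"ee_rot":rot(6.3,-35)}
plan([513.4,-22,126],rot(6.3,-35+28),1,s2)
```

```text
[513.531 -20.024  26.997] 32.63937389083011 59.54879893921316
call 1 [-0.287  0.    -0.41   0.     0.977  0.   ]
```

The 32.6 mm opening and the push back along the tool suggest the pads grip above the axis. I'll reopen, go 7 mm deeper and close again.

step_arm(plan=[[0, 0, 0, 0, 0, 0, 0.7], [0, 0, 0, 0, 0, 0, 0.7], [0, 0, 0, 0, 0, 0, 0.7], [0, 0, 0.02, 0, 0, 0, 0.7], [0, 0, 0.035, 0, 0, 0, 0.7], [0, 0, 0.035, 0, 0, 0, 0], [0, 0, 0.035, 0, 0, 0, 0], [0, 0, 0.035, 0, 0, 0, 0], [0, 0, 0.035, 0, 0, 0, 0], [0, 0, 0.035, 0, 0, 0, 0], [0, 0, 0.035, 0, 0, 0, 0]])

```text
time_s: 5.75
ee_pos: [512.9, -24.4, 19.9]
ee_rot: [[-0.092, 0.994, 0.063], [0.815, 0.112, -0.569], [-0.573, -0.001, -0.82]]
ft_force: [1.0, -0.1, -0.9]
opening: 33.5
finger_force: 59.5
```

step_arm(plan=[[-0.05, 0, -0.07, 0, 0, 0, 0], [-0.1, 0, -0.14, 0, 0.1, 0, 0], [-0.15, 0, -0.21, 0, 0.3, 0, 0], [-0.2, 0, -0.28, 0, 0.5, 0, 0], [-0.25, 0, -0.35, 0, 0.7, 0, 0], [-0.29, 0, -0.41, 0, 0.9, 0, 0], [-0.29, 0, -0.41, 0, 0.98, 0, 0], [-0.29, 0, -0.41, 0, 0.98, 0, 0], [-0.29, 0, -0.41, 0, 0.98, 0, 0]])

```text
time_s: 6.5
ee_pos: [512.7, -25.5, 120.2]
ee_rot: [[-0.11, 0.994, 0.012], [0.987, 0.111, -0.12], [-0.121, -0.001, -0.993]]
ft_force: [-0.4, 0.0, -1.6]
opening: 33.1
finger_force: 59.8
```

Run:
```python
from h import *
s=ctrl.get_state();print(s["ee_pos"],s["opening"],s["finger_force"],s["joints"])
p,d,K,T=grab("scene"); p2,d2,K2,T2=grab("top")
W=cloud(d2,K2,T2)
for r in ctrl.cut_out("jar","top")[:2]:
    w=W[r["region"]]; print(r["conf"],r["at"],np.nanmedian(w,0))
save(np.hstack([p[180:360,180:400],p2[150:330,180:400]]).repeat(1,0),"b.png"); a=cv2.imread("pics/b.png");cv2.imwrite("pics/b.png",cv2.resize(a,(800,327)))
plan([513,-20,116],rot(6.3,20),1); plan([513,-20,116],rot(6.3,47),2);
```

```text
[512.733 -25.5   120.225] 33.146447024459725 59.784472741303034 [-0.135 -0.105  1.996 -0.125  1.225 -0.205]
0.52 [297.5, 232.6] [511.945 -71.074 109.191]
call 1 [ 0.023  0.007  0.012 -0.008  0.938  0.006]
call 1 [ 0.011  0.004  0.006 -0.005  0.94   0.002]
call 2 [ 0.007  0.004  0.011 -0.005  0.94   0.002]
```

View pics/b.png

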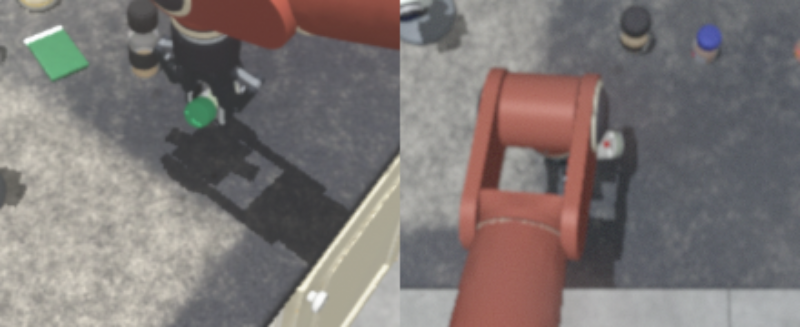

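The scene view shows the jar held, with the cap at crop (200,110) and rising as planned. I'll keep turning it upright.

step_arm(plan=[[0, 0, 0, 0, 0.15, 0, 0], [0, 0, 0, 0, 0.32, 0, 0], [0, 0, 0, 0, 0.5, 0, 0], [0, 0, 0, 0, 0.65, 0, 0], [0, 0, 0, 0, 0.72, 0, 0], [0, 0, 0, 0, 0.72, 0, 0], [0, 0, 0, 0, 0.72, 0, 0]])

```text
time_s: 7.23
ee_pos: [512.5, -24.8, 119.4]
ee_rot: [[-0.108, 0.994, -0.029], [0.965, 0.112, 0.235], [0.237, -0.003, -0.971]]
ft_force: [-0.4, -0.8, -0.7]
opening: 33.2
finger_force: 59.8
```

step_arm(plan=[[0, 0, 0, 0, 0.15, 0, 0], [0, 0, 0, 0, 0.32, 0, 0], [0, 0, 0, 0, 0.5, 0, 0], [0, 0, 0, 0, 0.65, 0, 0], [0, 0, 0, 0, 0.72, 0, 0], [0, 0, 0, 0, 0.72, 0, 0], [0, 0, 0, 0, 0.72, 0, 0]])

```text
time_s: 7.82
ee_pos: [512.9, -24.6, 119.9]
ee_rot: [[-0.092, 0.994, -0.065], [0.821, 0.113, 0.56], [0.564, -0.002, -0.826]]
ft_force: [0.1, 0.4, -0.6]
opening: 33.3
finger_force: 59.8
```

step_arm(plan=[[0, 0, 0, 0, 0.15, 0, 0], [0, 0, 0, 0, 0.32, 0, 0], [0, 0, 0, 0, 0.5, 0, 0], [0, 0, 0, 0, 0.65, 0, 0], [0, 0, 0, 0, 0.72, 0, 0], [0, 0, 0, 0, 0.72, 0, 0], [0, 0, 0, 0, 0.72, 0, 0]])

```text
time_s: 8.4
ee_pos: [513.1, -24.6, 120.4]
ee_rot: [[-0.064, 0.994, -0.093], [0.571, 0.113, 0.813], [0.818, -0.001, -0.575]]
ft_force: [-0.0, 0.4, -0.8]
opening: 33.2
finger_force: 59.8
```

Run:
```python
from h import *
s=ctrl.get_state();print(s["ee_pos"],s["opening"],s["finger_force"],s["joints"])
p,d,K,T=grab("scene"); p2,d2,K2,T2=grab("top")
for n,D,k,t in(("top",d2,K2,T2),("scene",d,K,T)):
    W=cloud(D,k,t)
    for r in ctrl.cut_out("jar",n)[:1]:
        w=W[r["region"]]; print(n,r["conf"],r["at"],np.nanmedian(w,0))
    P=(p if n=="scene" else p2).astype(int); g=(P[...,1]>P[...,0]+25)&(P[...,1]>P[...,2]+25)&(W[...,2]>50)&(abs(W[...,0]-513)<80)
    w=W[g];print("green",g.sum(),np.nanpercentile(w,[5,50,95],axis=0) if g.sum() else "")
save(np.hstack([p[150:330,180:400],p2[150:330,180:400]]).repeat(1,0),"c.png"); a=cv2.imread("pics/c.png");cv2.imwrite("pics/c.png",cv2.resize(a,(800,327)))
plan(s["ee_pos"]-[0,0,40],rot(6.3,55),1)
```

```text
[513.135 -24.571 120.38 ] 33.189885358778575 59.82454360462725 [-0.541  0.232  1.852  0.716  1.724 -0.795]
top 0.58 [277.3, 228.6] [508.788 -22.297 159.569]
green 162 [[498.501 -35.874 153.883]
 [510.664 -22.297 159.89 ]
 [523.14   -8.647 164.521]]
scene 0.92 [291.3, 241.5] [507.816  -8.042 126.646]
green 231 [[497.641 -28.758 139.229]
 [509.791 -12.663 158.489]
 [524.876  -2.896 162.018]]
call 1 [-0.167 -0.001  0.118 -0.005  0.003  0.005]
```

View pics/c.png

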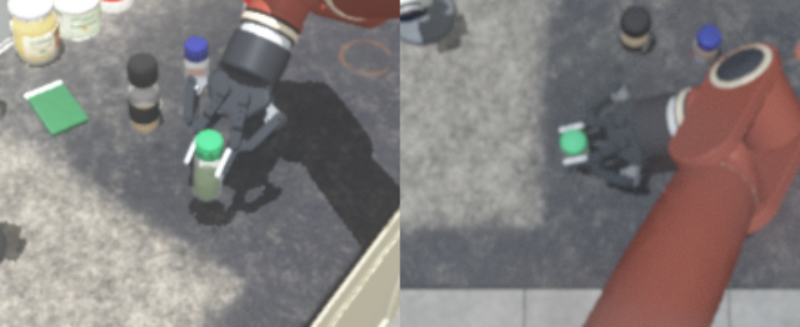

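Upright: the cap is at scene crop (208,145), its top about 160 mm up, so the foot is about 58 mm above the worktop. Now I'll lower it.

step_arm(plan=[[-0.04, 0, 0.028, 0, 0, 0, 0], [-0.1, 0, 0.07, 0, 0, 0, 0], [-0.16, 0, 0.113, 0, 0, 0, 0], [-0.2, 0, 0.141, 0, 0, 0, 0], [-0.212, 0, 0.149, 0, 0, 0, 0], [-0.212, 0, 0.149, 0, 0, 0, 0], [-0.212, 0, 0.149, 0, 0, 0, 0]])

```text
time_s: 9.18
ee_pos: [513.1, -24.9, 68.4]
ee_rot: [[-0.063, 0.994, -0.092], [0.57, 0.112, 0.814], [0.819, -0.001, -0.573]]
ft_force: [0.3, 0.1, -1.0]
opening: 33.1
finger_force: 59.8
```

step_arm(plan=[[-0.004, 0, 0.003, 0, 0, 0, 0], [-0.008, 0, 0.006, 0, 0, 0, 0], [-0.012, 0, 0.009, 0, 0, 0, 0], [-0.012, 0, 0.009, 0, 0, 0, 0]])

```text
time_s: 9.52
ee_pos: [513.2, -24.9, 65.8]
ee_rot: [[-0.064, 0.994, -0.092], [0.57, 0.112, 0.814], [0.819, -0.0, -0.574]]
ft_force: [0.3, -0.7, -0.7]
opening: 33.5
finger_force: 59.8
```

step_arm(plan=[[-0.004, 0, 0.003, 0, 0, 0, 0], [-0.008, 0, 0.006, 0, 0, 0, 0], [-0.008, 0, 0.006, 0, 0, 0, 0]])

```text
time_s: 9.77
ee_pos: [513.0, -24.7, 63.5]
ee_rot: [[-0.063, 0.994, -0.092], [0.57, 0.112, 0.814], [0.819, -0.001, -0.573]]
ft_force: [-0.5, -0.8, -1.5]
opening: 33.0
finger_force: 59.8
```

step_arm(plan=[[-0.004, 0, 0.003, 0, 0, 0, 0], [-0.008, 0, 0.006, 0, 0, 0, 0], [-0.008, 0, 0.006, 0, 0, 0, 0]])

```text
time_s: 10.02
ee_pos: [513.2, -24.6, 62.5]
ee_rot: [[-0.064, 0.994, -0.093], [0.569, 0.113, 0.815], [0.82, -0.0, -0.572]]
ft_force: [-0.4, 0.6, 5.2]
opening: 33.3
finger_force: 60.0
```

Foot contact (+5 N), so I'll release and then back off along the tool axis.

step_arm(plan=[[0, 0, 0, 0, 0, 0, 0.45], [0, 0, 0, 0, 0, 0, 0.6], [0, 0, 0, 0, 0, 0, 0.8], [0, 0, 0, 0, 0, 0, 1], [0, 0, 0, 0, 0, 0, 1], [0, 0, 0, 0, 0, 0, 1], [0, 0, -0.05, 0, 0, 0, 1], [0, 0, -0.15, 0, 0, 0, 1], [0, 0, -0.3, 0, 0, 0, 1], [0, 0, -0.45, 0, 0, 0, 1], [0, 0, -0.6, 0, 0, 0, 1], [0, 0, -0.6, 0, 0, 0, 1]])

```text
time_s: 11.02
ee_pos: [526.9, -127.7, 134.8]
ee_rot: [[-0.068, 0.994, -0.085], [0.575, 0.108, 0.811], [0.815, 0.006, -0.579]]
ft_force: [0.9, -0.3, 0.7]
opening: 85.7
finger_force: 0.0
```

Run:
```python
from h import *
s=ctrl.get_state();print(s["ee_pos"],s["joints"])
for n in("top","scene"):
    P,D,k,t=grab(n); W=cloud(D,k,t); p=P.astype(int)
    for r in ctrl.cut_out("jar",n)[:1]:
        w=W[r["region"]]; print(n,r["conf"],r["at"],np.nanmedian(w,0))
    g=(p[...,1]>p[...,0]+25)&(p[...,1]>p[...,2]+25)&(W[...,2]>60)&(abs(W[...,0]-513)<80)
    w=W[g]; print("green",g.sum(),np.nanpercentile(w,[5,50,95],axis=0) if g.sum() else "")
    tp=w[w[:,2]>97]; print("captop",len(tp),tp.mean(0),(np.nanmin(tp,0)+np.nanmax(tp,0))/2)
    if n=="scene": save(cv2.resize(P[130:350,160:420],None,fx=3,fy=2.7)[:590],"d.png")
```

```text
[ 526.876 -127.71   134.803] [-0.669  0.327  1.703  0.648  1.828 -0.853]
top 0.64 [276.5, 232.5] [506.955 -23.9    99.469]
green 154 [[500.094 -33.402  95.959]
 [513.214 -21.517 100.801]
 [526.455  -7.338 105.229]]
captop 140 [513.563 -21.295 101.347] [513.555 -20.357 101.946]
scene 0.91 [290.7, 255.1] [508.527  -8.885  66.612]
green 211 [[499.917 -28.005  81.899]
 [512.435 -11.584 100.282]
 [526.941  -1.683 104.124]]
captop 141 [514.522 -15.491 101.552] [515.076 -17.263 101.407]
```

View pics/d.png

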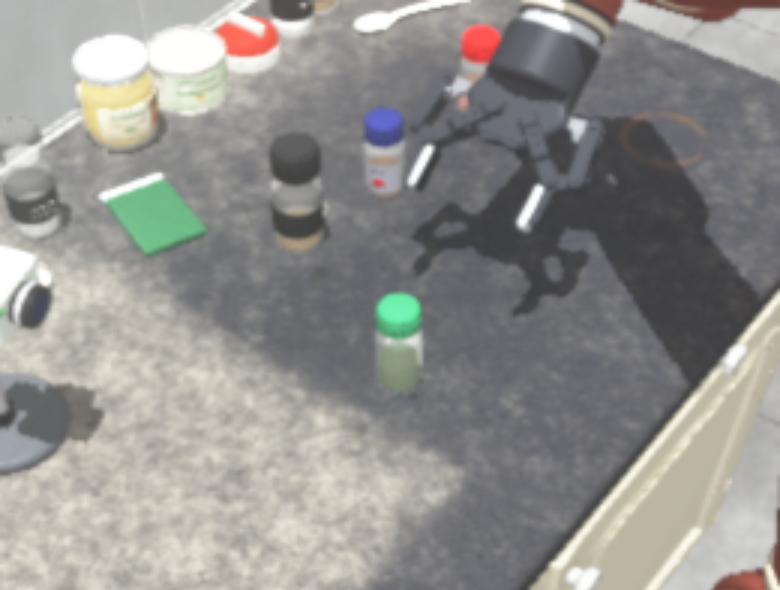

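The jar stands upright at picture (398,345), free of the fingers, and the other things haven't moved. Its centre is at about (513.5, −19.5). Next is the approach from above.

Run:
```python
from h import *
s=plan([527,-128,235],rot(6.3,28)); s=plan([513.5,-19.5,190],rot(6.3,0),1,s)
```

```text
call 1 [ 0.413  0.013 -0.329 -0.007 -0.945  0.001]
call 1 [ 0.377 -0.008  0.455 -0.    -0.977 -0.   ]
```

step_arm(plan=[[0.15, 0, -0.12, 0, -0.2, 0, 1], [0.3, 0, -0.24, 0, -0.45, 0, 1], [0.41, 0.01, -0.33, 0, -0.7, 0, 1], [0.41, 0.01, -0.33, 0, -0.945, 0, 1], [0.41, 0.01, -0.33, 0, -0.945, 0, 1], [0.41, 0.01, -0.33, 0, -0.945, 0, 1], [0.41, 0.01, -0.33, 0, -0.945, 0, 1]])

```text
time_s: 11.8
ee_pos: [525.5, -127.9, 232.5]
ee_rot: [[-0.097, 0.994, -0.058], [0.876, 0.113, 0.47], [0.473, -0.005, -0.881]]
ft_force: [-0.6, 0.3, -1.3]
opening: 85.6
finger_force: 0.0
```

step_arm(plan=[[0.1, 0, 0.1, 0, -0.25, 0, 1], [0.2, 0, 0.2, 0, -0.5, 0, 1], [0.3, 0, 0.35, 0, -0.75, 0, 1], [0.377, -0.008, 0.455, 0, -0.977, 0, 1], [0.377, -0.008, 0.455, 0, -0.977, 0, 1], [0.377, -0.008, 0.455, 0, -0.977, 0, 1], [0.377, -0.008, 0.455, 0, -0.977, 0, 1], [0.377, -0.008, 0.455, 0, -0.977, 0, 1]])

```text
time_s: 12.47
ee_pos: [512.9, -22.3, 189.2]
ee_rot: [[-0.109, 0.994, -0.003], [0.994, 0.109, 0.0], [0.001, -0.003, -1.0]]
ft_force: [0.2, -0.9, 0.1]
opening: 85.2
finger_force: 0.0
```

Run:
```python
from h import *
s=plan([513.5,-19.5,95],rot(6.3,0))
```

```text
call 1 [ 0.013  0.006  0.471 -0.007 -0.001 -0.001]
```

step_arm(plan=[[0.013, 0.006, 0.1, 0, 0, 0, 1], [0.013, 0.006, 0.22, 0, 0, 0, 1], [0.013, 0.006, 0.34, 0, 0, 0, 1], [0.013, 0.006, 0.43, 0, 0, 0, 1], [0.013, 0.006, 0.47, 0, 0, 0, 1], [0.013, 0.006, 0.47, 0, 0, 0, 1], [0.013, 0.006, 0.47, 0, 0, 0, 0], [0.013, 0.006, 0.47, 0, 0, 0, 0], [0.013, 0.006, 0.47, 0, 0, 0, 0], [0.013, 0.006, 0.47, 0, 0, 0, 0], [0.013, 0.006, 0.47, 0, 0, 0, 0], [0.013, 0.006, 0.47, 0, 0, 0, 0]])

```text
time_s: 13.47
ee_pos: [515.0, -18.3, 98.1]
ee_rot: [[-0.112, 0.994, 0.002], [0.994, 0.112, -0.002], [-0.002, 0.002, -1.0]]
ft_force: [0.4, -0.1, 5.0]
opening: 30.2
finger_force: 59.8
```

step_arm(plan=[[0, 0, 0, 0, 0, 0, 0], [0, 0, 0, 0, 0, 0, 0]])

```text
time_s: 13.63
ee_pos: [515.1, -18.3, 98.1]
ee_rot: [[-0.112, 0.994, 0.002], [0.994, 0.112, -0.002], [-0.002, 0.002, -1.0]]
ft_force: [-0.5, 0.2, 5.3]
opening: 30.2
finger_force: 59.9
```

Run:
```python
from h import *
s=ctrl.get_state(); p=s["ee_pos"];print(s["joints"])
s=plan(p+[0,0,70],s["ee_rot"]); s=plan([523,142,246],rot(106.6,0),4,s)
```

```text
[-0.179 -0.065  1.996 -0.001  1.208 -0.291]
call 1 [-0.001  0.001 -0.35   0.     0.     0.   ]
call 1 [ 0.198  0.033 -0.098 -0.     0.002 -0.874]
call 2 [ 0.165  0.113 -0.098 -0.     0.002 -0.874]
call 3 [ 0.102  0.173 -0.097 -0.     0.002 -0.874]
call 4 [ 0.02   0.2   -0.097 -0.     0.002 -0.874]
```

step_arm(plan=[[0, 0, -0.03, 0, 0, 0, 0], [0, 0, -0.1, 0, 0, 0, 0], [0, 0, -0.2, 0, 0, 0, 0], [0, 0, -0.3, 0, 0, 0, 0], [0, 0, -0.36, 0, 0, 0, 0], [0, 0, -0.36, 0, 0, 0, 0], [0, 0, -0.36, 0, 0, 0, 0]])

```text
time_s: 14.22
ee_pos: [514.1, -18.0, 168.6]
ee_rot: [[-0.112, 0.994, 0.0], [0.994, 0.112, -0.001], [-0.001, 0.0, -1.0]]
ft_force: [-0.7, -0.5, -0.9]
opening: 30.3
finger_force: 59.4
```

step_arm(plan=[[0.05, 0.01, -0.025, 0, 0, -0.15, 0], [0.1, 0.015, -0.05, 0, 0, -0.37, 0], [0.15, 0.025, -0.075, 0, 0, -0.59, 0], [0.19, 0.03, -0.095, 0, 0, -0.78, 0], [0.198, 0.033, -0.098, 0, 0, -0.874, 0], [0.198, 0.033, -0.098, 0, 0, -0.874, 0], [0.198, 0.033, -0.098, 0, 0, -0.874, 0]])

```text
time_s: 14.8
ee_pos: [515.2, 22.2, 186.1]
ee_rot: [[-0.521, 0.853, -0.004], [0.853, 0.521, -0.001], [0.001, -0.004, -1.0]]
ft_force: [-0.4, -0.4, -0.9]
opening: 30.4
finger_force: 59.4
```

step_arm(plan=[[0.04, 0.03, -0.025, 0, 0, -0.15, 0], [0.08, 0.055, -0.05, 0, 0, -0.37, 0], [0.12, 0.085, -0.075, 0, 0, -0.59, 0], [0.155, 0.105, -0.095, 0, 0, -0.78, 0], [0.165, 0.113, -0.098, 0, 0, -0.874, 0], [0.165, 0.113, -0.098, 0, 0, -0.874, 0], [0.165, 0.113, -0.098, 0, 0, -0.874, 0]])

```text
time_s: 15.38
ee_pos: [517.7, 61.8, 206.5]
ee_rot: [[-0.833, 0.554, -0.002], [0.554, 0.833, -0.001], [0.001, -0.002, -1.0]]
ft_force: [0.1, 0.5, -1.0]
opening: 30.2
finger_force: 59.4
```

Run:
```python
from h import *
s=ctrl.get_state(); print(s["joints"],s["opening"],s["finger_force"])
plan([523,142,249],rot(106.6,0),2)
```

```text
[-0.023 -0.166  1.896 -0.001  1.414 -1.007] 30.24872944315459 59.38038489925475
call 1 [ 0.1    0.174 -0.107 -0.002 -0.002 -0.876]
call 2 [ 0.017  0.2   -0.106 -0.002 -0.002 -0.876]
```

step_arm(plan=[[0.025, 0.04, -0.025, 0, 0, -0.15, 0], [0.05, 0.085, -0.05, 0, 0, -0.37, 0], [0.075, 0.13, -0.08, 0, 0, -0.59, 0], [0.095, 0.165, -0.1, 0, 0, -0.78, 0], [0.1, 0.174, -0.107, 0, 0, -0.876, 0], [0.1, 0.174, -0.107, 0, 0, -0.876, 0], [0.1, 0.174, -0.107, 0, 0, -0.876, 0]])

```text
time_s: 15.97
ee_pos: [520.5, 101.7, 228.2]
ee_rot: [[-0.989, 0.149, -0.002], [0.149, 0.989, -0.001], [0.002, -0.002, -1.0]]
ft_force: [-0.4, -0.7, -1.2]
opening: 30.2
finger_force: 59.4
```

step_arm(plan=[[0, 0.05, -0.025, 0, 0, -0.15, 0], [0.01, 0.1, -0.05, 0, 0, -0.37, 0], [0.015, 0.15, -0.08, 0, 0, -0.59, 0], [0.017, 0.19, -0.1, 0, 0, -0.78, 0], [0.017, 0.2, -0.106, 0, 0, -0.876, 0], [0.017, 0.2, -0.106, 0, 0, -0.876, 0], [0.017, 0.2, -0.106, 0, 0, -0.876, 0], [0.017, 0.2, -0.106, 0, 0, -0.876, 0]])

```text
time_s: 16.63
ee_pos: [523.0, 141.6, 249.3]
ee_rot: [[-0.959, -0.285, -0.002], [-0.285, 0.959, -0.001], [0.002, -0.001, -1.0]]
ft_force: [0.5, 0.1, -2.0]
opening: 30.4
finger_force: 59.4
```

Run:
```python
from h import *
s=ctrl.get_state(); print(s["joints"],s["opening"],s["finger_force"],s["ee_pos"])
I=[]
for n in("top","scene"):
    P,D,k,t=grab(n); W=cloud(D,k,t)
    for q in("jar","lens"):
        for r in ctrl.cut_out(q,n)[:1]:
            w=W[r["region"]]; w=w[~np.isnan(w[:,0])]; print(n,q,r["conf"],r["at"],np.percentile(w,[5,50,95],axis=0).tolist())
    for q in("label","lens","jar"):
        for r in ctrl.mark_of(q,n)[:1]:
            u,v=np.round(r["at"]).astype(int); print("mark",q,r["conf"],r["at"],W[v,u])
    I.append(cv2.resize(P[100:300,120:320] if n=="top" else P[170:370,110:310],(400,400)))
save(np.hstack(I),"e.png")
```

```text
[ 0.128 -0.145  1.805 -0.001  1.483 -1.732] 30.407976434833845 59.42610774369996 [522.963 141.639 249.307]
mark lens 0.56 [186.0, 162.8] [561.978 117.282 527.576]
scene jar 0.56 [238.9, 264.0] [[509.7411307453154, 134.57891573311937, 157.8811201801601], [514.4508865927886, 152.59263036372778, 201.4660325372971], [534.1595070223201, 162.3611642167529, 253.51168216535308]]
scene lens 0.56 [157.9, 240.1] [[663.8318323937983, 164.57691861829616, 167.32122513271145], [687.7277251784292, 202.70664638003035, 200.23526692559494], [732.0330214787383, 227.75784387965348, 208.44122713438946]]
mark label 0.64 [231.2, 261.0] [529.473 162.879 212.421]
mark lens 0.58 [172.3, 244.6] [662.887 190.139 186.231]
mark jar 0.59 [236.4, 275.7] [522.355 160.828 168.918]
```

View pics/e.png

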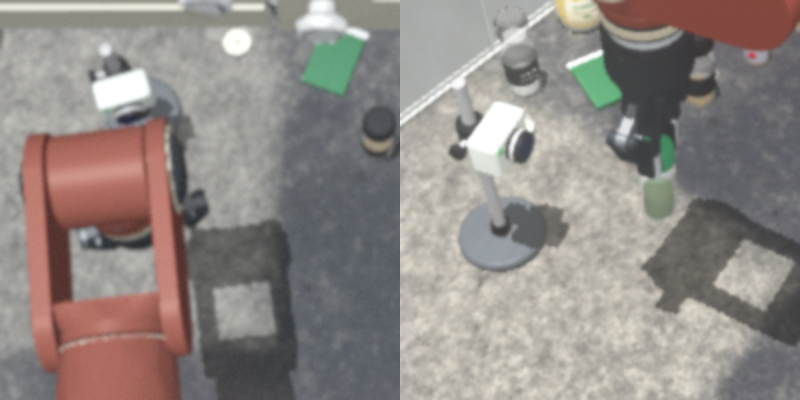

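The jar hangs upright by its cap at scene crop (658,190). The label is turned towards the lens at (520,145) and can't be seen from the scene camera. The positions agree with the target, so I'm handing in.

```bash
python3 -c "
from plant import ctrl
print(abs(ctrl.get_state()['joint_vel']).max());print(ctrl.close_job())"
```

```text
0.001580589945775276
the job is handed in; nothing more can be done
None
```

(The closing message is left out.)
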